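Lift the loaded tray out of its parts case and hold it level

ROBOT

A 6-joint arm with a two-finger parallel gripper is mounted at the origin on a cart in front of the work surface, level with it; the furniture and walls round the work are solid. World frame = base frame: x ahead of the robot, y to its left, z up, the work surface at z = 0. Lengths are in m, angles in rad, forces in N, time in s.
With the tool pointing down it reaches from about 0.3 to 0.95 m from the base axis. Payload 3.1 kg.
Tool frame: the origin (TCP) lies on the mounting face of the last link; the fingertips stand ahead of it and the grasp point (between the pads) lies 155 mm ahead of it (arm.tip_reach is the z of the fingertips in the tool frame, in m); z points along the fingers, x is the direction in which the jaws open and shut, and the axes are right-handed (so a half turn about z gives the same grasp; the last joint's range is limited). The gripper opens to 85 mm and grips with 20 to 120 N. Pads are 22 mm wide; open, the fingers measure 114 mm over their backs; the gripper's body (76 mm by 85 mm) begins 54 mm behind the grasp point. The pads swing forward as they close: fully open they stand 13 mm farther back than shut.
Start: joints at [-1.195, 0.308, 1.634, -0, 1.2, -0.07], TCP at [0.269, -0.564, 0.405] pointing down, gripper open.
Joint ranges: [-3.06, 3.06], [-0.79, 1.96], [0.05, 2.63], [-1.19, 4.34], [0.05, 2.64], [-2.94, 2.94]. Speed limits (rad/s): [2.79, 2.79, 3.14, 3.14, 3.14, 3.14].

INTERFACE

Orientations are given as a unit quaternion [w, x, y, z].
In Python, from workcell import telemetry, imaging, job, spotter, arm gives the robot as it stands.
- The arm moves only by the shell command python3 -m pendant 'ROWS' [FORCE]. ROWS is JSON, a list of rows, each a list of 7 numbers: the turn, a rotation vector about the world's x, y, z in units of 5 degrees (1.0 is 5 degrees), then the shift along the world's x, y, z in units of 50 mm (1.0 is 50 mm), then the closure, from -1 (fully open) to 1 (shut). In form: [[ax, ay, az, tx, ty, tz, grip], ...]. A call has 1 to 12 rows; each row is the pose to reach, as a shift and turn from the pose commanded when the call began; what a row does not reach only later rows make up. A row lasts 1/10 s, in which the tool goes at most 50 mm and 8.59 degrees, less where a joint would pass 70% of its speed; a pose out of reach is approached as far as the arm can. A call with a gripper value outside its range is refused whole. The fingers move at their own pace and stop on an object; FORCE is the grip in N (left out, the last holds). Time passes only in rows, so rows that repeat a pose let the fingers close. It gives the time, the measured TCP pose, the force and the opening at its end, in the units of the state.
- telemetry.get_obs(): the state, without advancing time (a new reading comes with each control period).
- imaging.capture(name): name is "scene" or "top"; returns a dict with "pixels" (480x640x3 uint8, red, green, blue), "depth" (480x640 float32, m along the optical axis (not along the pixel's ray), 0 where there is no reading), "camera_matrix" (3x3 intrinsics, pixels), "k1" (the pictures are not rectified: a ray, as slopes to the right and down, at radius r is drawn at 1 + k1 r^2 times it, then the intrinsics apply), "R" (3x3) and "t" (3): a world point X has camera coordinates R X + t. Camera axes: x right, y down, z forward; pixel columns grow to the right and rows downward; lengths in m; the calibration is good to about 2 mm. A picture is of the moment at which its call begins.
- job.finish_job(): hands the job in, once; it reports no verdict.
Trained networks look in a picture, given as the dict that the camera call returned (one of the last four; its "shot" number tells which), for a name from the list of things; names that differ only in an ending like _2 or _b are one class to them, and where a whole thing is asked for, a point or a joint stands for the part that bears it (a point fixed in the world has none). Each returns a list of dicts, best first, with "confidence" (0 to 1); they miss things now and then, are a little off and sometimes report something else, mostly with a low value. They report only what shows in the picture. A call takes as long as a camera call.
- spotter.recognise(label, picture): "xyz" ([x, y, z] in m, in the coordinates of the camera as it stood for that picture, good to about 4 mm: the middle of the surface that is visible of it).
- spotter.spot_point(label, picture): "xyz" ([x, y, z] in m, in the coordinates of the camera as it stood for that picture, good to about 4 mm: a listed point, or the origin of a listed thing).
The state is a dict: "t": time; "qpos": joint angles; "joint_velocities": joint speeds; "tau": joint torques, N m; "tool_pos": TCP position; "orientation": TCP orientation; "contact_force": force on the tool from outside, world axes, zero at the start; "ft_torque": the same for the moment, N m; "grip_width": opening from 0.0 (shut) to 1.0 (fully open).
Only numpy, scipy, OpenCV 4.12 (cv2) and the standard library are available. Lean on these libraries where they do the work, as an engineer would, in place of code of your own. Each camera call takes 0.05 s, during which the arm holds its last target.

TASK

I need to get at the seals in the bottom of the grey parts case. Take the screwdriver off the tray and lay it on the open worktop clear of the case, then swing the tray's folded handle upright and lift the tray by it, level and without spilling what is in it, straight up out of the case. Finish while still holding the tray above the case, steady and level, its underside about 8 cm above the case's rim: do not put it down or let go, and leave the other things on the worktop where they are.

Things in the scene. Friction and masses are not known exactly. Their poses are not given: they have to be found in the camera images.
- case: Fixed open grey sheet-steel parts case, outside 193 (x) x 213 (y) x 94 mm high, walls 4 mm; origin at the centre of its underside on the worktop, z up, rim 94 mm above the origin. The tray stands in it on two ledges whose tops are 58 mm above the worktop.
- tray: Loose bare-metal lift-out tray, 180 (x) x 200 (y) x 36 mm deep, walls and floor 2.5 mm, in the case with 2.5 mm of play on every side, its rim flush with the case's rim. Origin at the centre of its underside, axes along those of the case. Two 26 mm high dividers 34 mm either side of the middle, running along x, make three compartments side by side along y. Tray, handle and contents weigh 0.7 to 0.9 kg together; the load's centre is within a few mm of the tray's middle.
- handle (a joint): Angle of the tray's U-shaped bail handle (steel rod 5.4 mm thick), rad: 0 = folded flat to the tray's -x side, as at the start; 1.57 = upright; stop at 1.75. Its pivot line runs along the tray's y, 39 mm above the tray's underside and over the middle (tray x = 0); the bar is 45 mm from the pivot line. Slightly stiff pivots (about 0.05 N m): it stays where it is left.
- grip_mid (a point): Middle of the handle's black square grip, 12 x 12 mm in section, 90 mm long, lying along the tray's y. The grip turns on the rod (about 0.04 N m), so it can be pinched and swung without turning the fingers. With the handle folded it is at tray x = -45 mm, 97 mm above the worktop; 36 mm are free between it and the tray's front wall, so open the fingers no wider than about 45 mm there. The tray's floor is 36 mm below it.
- screwdriver: Loose screwdriver, 197 mm long, 0.09 kg, lying across the tray, roughly along the tray's x: six-sided yellow handle on the rear (+x) rim of the case, blade resting on the folded grip. Origin midway along it, level with the underside of the handle. The handle runs from 14 to 98 mm along its own +y, 26 mm wide and 24 mm high; the 6 mm blade runs along -y, its axis 12 mm above the origin.
- bushing_b: Loose stepped steel bushing, 40 mm across, 26 mm high, on the tray's floor in the +y compartment, origin at the centre of its underside.
- plug_up: Loose small brass stub fitting standing on its hexagon, 22 mm across, 31 mm high, on the tray's floor in the +y compartment, origin at the centre of its underside.
- coupler_c: Loose brass air coupler lying along its own y, 24 x 53 x 23 mm, on the tray's floor in the -y compartment, origin at the centre of its underside.
- box_orange2: Loose small orange carton, 26 x 50 x 24 mm, long along its own y, on the tray's floor in the -y compartment, origin at the centre of its underside.
- wrench: Bystander: loose combination wrench lying on the left, 36 x 190 x 9 mm, long along its own y, origin at the centre of its underside.

How it is judged:
By the outcome, as a careful person would: the job done as asked, in the order asked, and still so for the second after the job is handed in, while the arm keeps its last pose, push and grip.
It also fails if it takes over 50 s, if anything falls off the work surface, if the arm or the gripper's body presses on something with over 40 N, if the wrist force passes 120 N, or if a joint passes its speed limit or range.

## Working session

There is one attempt and no reset: what is moved stays moved. The work goes in short steps, Python scripts to look and compute and a shell command to move; the robot and the scene stay as the last step left them, time stands still between calls to the robot, and variables do not carry over. Pictures are saved under pics/ and viewed, and the job is handed in when it is done.

```bash
ls; mkdir -p pics; cat > h.py <<'E'
import numpy as np, cv2
from workcell import telemetry, imaging, job, spotter, arm
def cap(name,fn=None):
    p=imaging.capture(name)
    if fn: cv2.imwrite('pics/'+fn,p["pixels"][:,:,::-1])
    return p
def toW(p,c): return np.array(p["R"]).T@(np.array(c)-np.array(p["t"]))
def pix(p,u,v,d=None):
    K=np.array(p["camera_matrix"]);k=p["k1"]
    if d is None: d=p["depth"][int(round(v)),int(round(u))]
    dist=np.array([k,0,0,0.])
    xy=cv2.undistortPoints(np.array([[[u,v]]],float),K,dist)[0,0]
    return toW(p,[xy[0]*d,xy[1]*d,d])
def cloud(p):
    K=np.array(p["camera_matrix"]);H,W=p["depth"].shape
    uu,vv=np.meshgrid(np.arange(W),np.arange(H))
    xy=cv2.undistortPoints(np.stack([uu,vv],-1).reshape(-1,1,2).astype(float),K,np.array([p["k1"],0,0,0.]))[:,0].reshape(H,W,2)
    d=p["depth"]; c=np.dstack([xy[...,0]*d,xy[...,1]*d,d])
    w=(c-np.array(p["t"]))@np.array(p["R"]); w[d==0]=np.nan
    return w
E
python3 - <<'E'
from h import *
np.set_printoptions(precision=4,suppress=True)
print(telemetry.get_obs(), arm.tip_reach)
for n in ["scene","top"]:
    p=cap(n,n+"0.png"); print(n,p["k1"],p["camera_matrix"],toW(p,[0,0,0]))
    for l in ["case","tray","grip_mid","screwdriver","bushing_b","coupler_c","wrench"]:
        for f in (spotter.recognise,spotter.spot_point):
            try: print(l,f.__name__,[(toW(p,r["xyz"]),round(r["confidence"],2)) for r in f(l,p)[:2]])
            except Exception as e: print(l,e)
E
```

```text
pics
{'t': 0.0, 'qpos': array([-1.1947,  0.309 ,  1.6352, -0.    ,  1.1997, -0.0697]), 'joint_velocities': array([-0.0012,  0.0004,  0.0029,  0.0007,  0.001 ,  0.0014]), 'tau': array([ -0.0006, -41.5255, -27.6665,  -0.0002,   0.0104,   0.    ]), 'tool_pos': array([ 0.2693, -0.5635,  0.4034]), 'orientation': array([-0.0007,  0.8459, -0.5333, -0.0009]), 'contact_force': array([-0.1278,  0.3816, -0.5808]), 'ft_torque': array([ 0.0202, -0.0189, -0.0458]), 'grip_width': 1.001505079267354} 0.1734
scene -0.0804452241196025 [[525.7341   0.     317.371 ]
 [  0.     525.7341 244.3389]
 [  0.       0.       1.    ]] [ 0.1683 -0.3629  0.4738]
case call [(array([0.4179, 0.0487, 0.0552]), 0.68)]
case call [(array([ 0.4843,  0.1463, -0.0022]), 0.66)]
tray call [(array([0.4892, 0.1574, 0.0783]), 0.65), (array([0.4412, 0.1366, 0.0967]), 0.38)]
tray call [(array([0.4911, 0.1453, 0.058 ]), 0.78)]
grip_mid call [(array([0.4444, 0.1336, 0.0981]), 0.62)]
grip_mid call [(array([0.4446, 0.1337, 0.0923]), 0.95), (array([0.4699, 0.0731, 0.0579]), 0.44)]
screwdriver call [(array([0.548 , 0.1189, 0.1071]), 0.78
[... 659 characters left out ...]
49]), 0.87)]
case call []
tray call [(array([0.486 , 0.1475, 0.061 ]), 0.79)]
tray call [(array([0.4913, 0.1451, 0.0571]), 0.87)]
grip_mid call [(array([0.4499, 0.1368, 0.1042]), 0.69), (array([0.4679, 0.5363, 0.0081]), 0.69)]
grip_mid call [(array([0.449 , 0.1338, 0.095 ]), 0.89)]
screwdriver call [(array([0.5588, 0.1323, 0.1095]), 0.76)]
screwdriver call [(array([0.5179, 0.1243, 0.0902]), 0.94)]
bushing_b call [(array([0.5127, 0.215 , 0.0875]), 0.85)]
bushing_b call [(array([0.5135, 0.2154, 0.0606]), 0.72)]
coupler_c call [(array([0.4725, 0.0704, 0.0775]), 0.67)]
coupler_c call []
wrench call [(array([0.4657, 0.5333, 0.0083]), 0.73)]
wrench call [(array([ 0.4715,  0.554 , -0.0013]), 0.88)]
```

View pics/scene0.png

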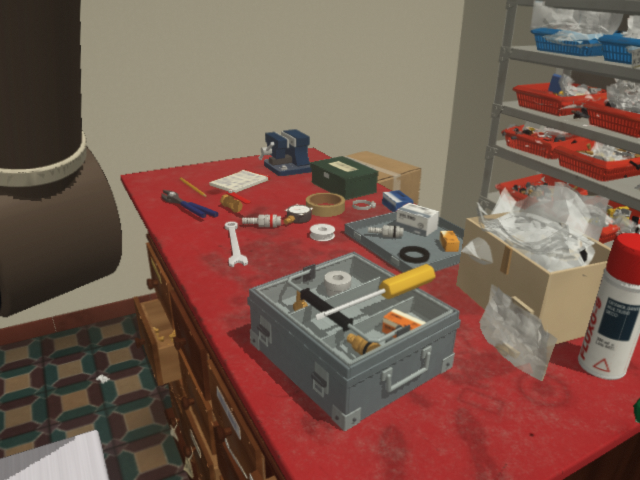

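View pics/top0.png

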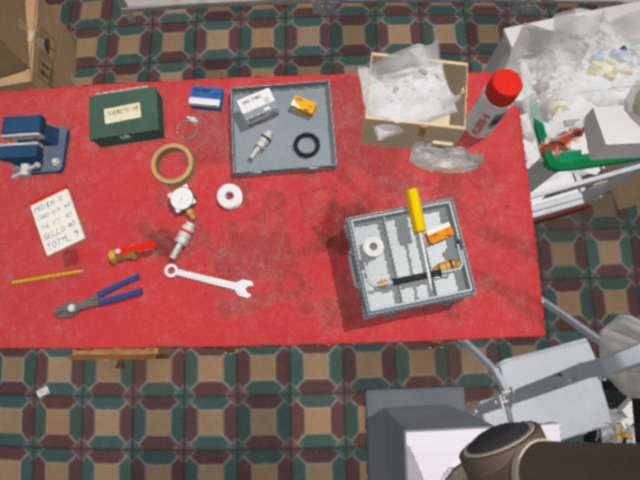

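The scene shows the case at about (355,335) with the screwdriver lying across it. In the top view the case is centred near (408,258), the screwdriver handle near (416,208), and the worktop is open around (295,230). Next I fit the poses from depth.

```bash
python3 - <<'E'
from h import *
np.set_printoptions(precision=4,suppress=True)
p=cap("top"); w=cloud(p); x,y,z=w[...,0],w[...,1],w[...,2]
img=p["pixels"]; hsv=cv2.cvtColor(img,cv2.COLOR_RGB2HSV)
# table z check
m=(abs(x-.45)<.1)&(abs(y-.33)<.03); print("table",np.nanmedian(z[m]))
m=(z>.085)&(z<.1)&(x>.3)&(x<.65)&(y>0)&(y<.3)
pts=w[m][:,:2].astype(np.float32); print(len(pts)); r=cv2.minAreaRect(pts); print(r, np.median(w[m][:,2]))
ym=(hsv[...,0]>20)&(hsv[...,0]<33)&(hsv[...,1]>150)&(hsv[...,2]>120)&(x>.5)&(x<.68)&(y>.05)&(y<.2)&(z>.08)
P=w[ym]; print("yellow",len(P),np.median(P[:,2]),P[:,2].max()); print(cv2.minAreaRect(P[:,:2].astype(np.float32)))
c=P.mean(0);u,s,v=np.linalg.svd((P-c)[:, :2],full_matrices=False); print(c,v[0],np.degrees(np.arctan2(v[0][1],v[0][0])))
# black grip
bm=(img.max(2)<60)&(x>.38)&(x<.5)&(y>.05)&(y<.25)&(z>.085)
P=w[bm]; print("grip",len(P),np.median(P[:,2]),cv2.minAreaRect(P[:,:2].astype(np.float32)))
im=cv2.resize(img[180:340,270:500],None,fx=3.4,fy=3.4,interpolation=cv2.INTER_CUBIC); cv2.imwrite('pics/topz.png',im[:,:,::-1])
s=cap("scene"); im=cv2.resize(s["pixels"][240:430,230:480],None,fx=3.1,fy=3.1,interpolation=cv2.INTER_CUBIC); cv2.imwrite('pics/scz.png',im[:,:,::-1])
ws=cloud(s)
x,y,z=ws[...,0],ws[...,1],ws[...,2]
m=(z>.085)&(z<.1)&(x>.3)&(x<.65)&(y>0)&(y<.3); print("scene rect",cv2.minAreaRect(ws[m][:,:2].astype(np.float32)))
hsv=cv2.cvtColor(s["pixels"],cv2.COLOR_RGB2HSV)
ym=(hsv[...,0]>20)&(hsv[...,0]<33)&(hsv[...,1]>150)&(hsv[...,2]>120)&(x>.5)&(x<.68)&(y>.05)&(y<.2)&(z>.08)
P=ws[ym];print("yellow",len(P),P[:,2].max(),cv2.minAreaRect(P[:,:2].astype(np.float32)))
bm=(s["pixels"].max(2)<60)&(x>.38)&(x<.5)&(y>.05)&(y<.25)&(z>.085)
P=ws[bm]; print("grip",len(P),np.median(P[:,2]),P[:,2].max(),cv2.minAreaRect(P[:,:2].astype(np.float32)))
E
```

```text
table 3.468158441485691e-05
2568
((0.4936511516571045, 0.14220288395881653), (0.19561971724033356, 0.2136814445257187), 9.619794845581055) 0.09299098830616821
yellow 505 0.11738367290246146 0.12360639495656818
((0.5766836404800415, 0.13179919123649597), (0.08424794673919678, 0.024744775146245956), 9.592225074768066)
[0.5757 0.1334 0.1168] [-0.9913 -0.1313] -172.45809005504321
grip 148 0.10320119266313917 ((0.4494273364543915, 0.13622480630874634), (0.009490272030234337, 0.089661605656147), 9.323385238647461)
scene rect ((0.502026379108429, 0.14604301750659943), (0.2209860384464264, 0.21552854776382446), 9.881718635559082)
yellow 802 0.11817227062445936 ((0.5739376544952393, 0.12959808111190796), (0.07591160386800766, 0.06778483837842941), 49.8890380859375)
grip 520 0.10019116270993719 0.1030658048077553 ((0.44822219014167786, 0.16403084993362427), (0.15297287702560425, 0.03561726585030556), 84.6951904296875)
```

View pics/topz.png

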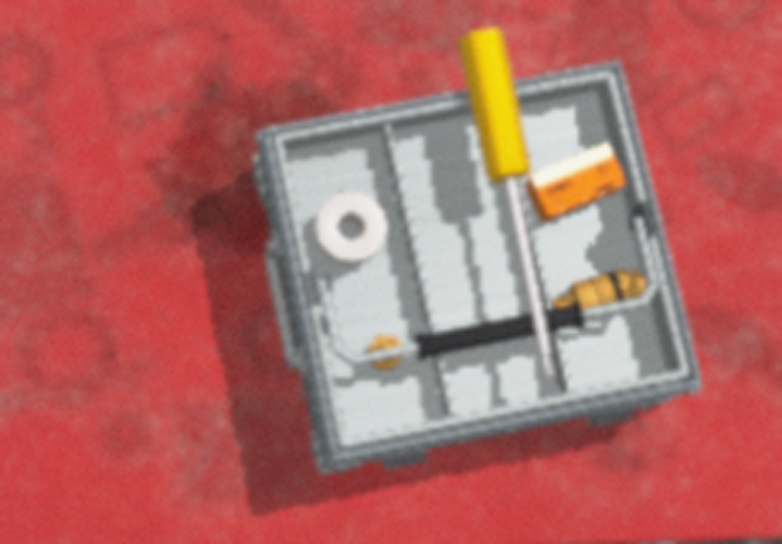

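View pics/scz.png

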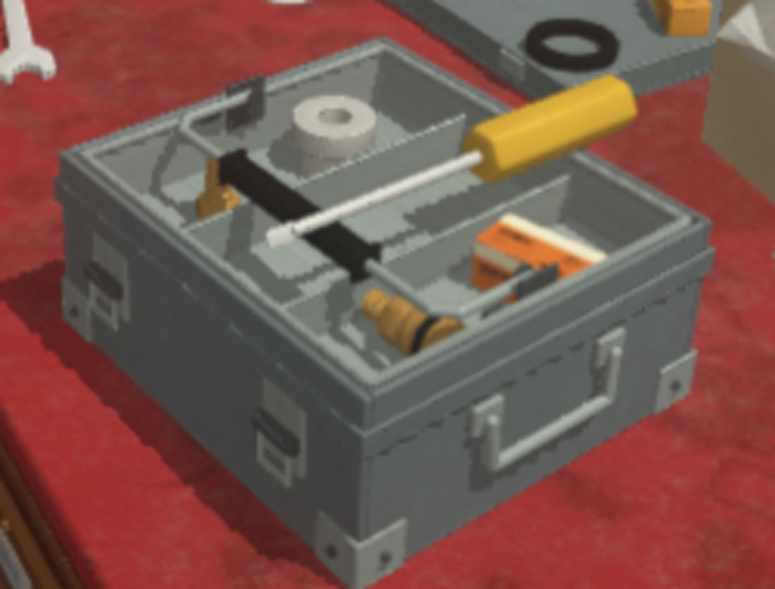

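```bash
python3 - <<'E'
from h import *
np.set_printoptions(precision=4,suppress=True)
p=cap("top"); w=cloud(p)
def zz(u,v): return 270+u/3.4,180+v/3.4
hb=pix(p,*zz(485,38)); hf=pix(p,*zz(510,172)); 
K=None
bt=pix(p,*zz(548,370)); b2=pix(p,*zz(515,185))
print("handle rear/front top",hb,hf,"blade tip, root",bt,b2)
for a,b in((hb,hf),(hb,bt),(b2,bt)): print(np.degrees(np.arctan2((a-b)[1],(a-b)[0])))
x,y,z=w[...,0],w[...,1],w[...,2]
m=(x>.3)&(x<.62)&(y>.27)&(y<.45)
for yy in np.arange(.26,.46,.02):
    print(round(yy,2),[round(float(np.nanmax(z[(x>=a)&(x<a+.04)&(y>=yy)&(y<yy+.02)],initial=-1)),3) for a in np.arange(.3,.62,.04)])
print("can/tall",[ (round(float(x[v,u]),3),round(float(y[v,u]),3),round(float(z[v,u]),3)) for u,v in((503,85),(480,120),(425,60),(400,110),(440,135))])
E
```

```text
handle rear/front top [0.6132 0.1359 0.118 ] [0.536  0.1264 0.1143] blade tip, root [0.4249 0.1123 0.1123] [0.5299 0.1229 0.1082]
7.078136664459329
7.168016718913752
5.763104264864607
0.26 [0.003, 0.005, 0.005, 0.005, 0.005, 0.046, 0.097, 0.004]
0.28 [0.003, 0.004, 0.006, 0.005, 0.005, 0.006, 0.006, 0.005]
0.3 [0.003, 0.006, 0.005, 0.006, 0.005, 0.005, 0.007, 0.005]
0.32 [0.003, 0.004, 0.005, 0.006, 0.005, 0.005, 0.006, 0.005]
0.34 [0.004, 0.005, 0.005, 0.005, 0.007, 0.005, 0.005, 0.005]
0.36 [0.003, 0.004, 0.005, 0.006, 0.005, 0.004, 0.005, 0.006]
0.38 [0.004, 0.006, 0.006, 0.005, 0.006, 0.005, 0.006, 0.005]
0.4 [0.005, 0.005, 0.004, 0.005, 0.005, 0.007, 0.006, 0.006]
0.42 [0.006, 0.005, 0.006, 0.006, 0.005, 0.005, 0.005, 0.005]
0.44 [0.007, 0.006, 0.005, 0.008, 0.005, 0.006, 0.004, 0.006]
can/tall [(0.794, -0.037, 0.197), (nan, nan, nan), (0.877, 0.097, 0.149), (0.766, 0.156, 0.155), (0.74, 0.066, 0.09)]
```

```bash
python3 -m pendant '[[0,0,-0.2,0.2,0.45,0,-1],[0,0,-0.5,0.5,1.2,0,-1],[0,0,-0.9,0.8,2.0,0,-1],[0,0,-1.2,1.2,2.8,0,-1],[0,0,-1.5,1.5,3.6,0,-1],[0,0,-1.8,1.9,4.4,0,-1],[0,0,-2.1,2.2,5.2,0,-1],[0,0,-2.4,2.5,6.0,0,-1],[0,0,-2.7,2.9,6.8,0,-1],[0,0,-3.0,3.2,7.6,0,-1],[0,0,-3.3,3.6,8.4,0,-1],[0,0,-3.66,3.9,9.2,0,-1]]'
python3 -m pendant '[[0,0,0,0.35,0.8,-0.2,-1],[0,0,0,0.7,1.6,-0.5,-1],[0,0,0,1.0,2.4,-0.8,-1],[0,0,0,1.4,3.2,-1.1,-1],[0,0,0,1.7,3.9,-1.3,-1],[0,0,0,1.9,4.4,-1.45,-1],[0,0,0,1.98,4.68,-1.5,-1],[0,0,0,1.98,4.68,-1.5,-1],[0,0,0,1.98,4.68,-1.5,-1]]'
```

```text
t: 2.85
tool_pos: [0.4651, -0.1022, 0.4052]
orientation: [-0.0, 0.75, -0.661, 0.001]
contact_force: [0.6, -0.6, -0.1]
grip_width: 1.002
t: 3.75
tool_pos: [0.5633, 0.1295, 0.3299]
orientation: [0.0, 0.75, -0.661, 0.0]
contact_force: [0.6, 0.3, -0.2]
grip_width: 0.994
```

```bash
python3 -m pendant '[[0,0,0,0,0,-0.3,-1],[0,0,0,0,0,-0.6,-1],[0,0,0,0,0,-0.9,-0.5],[0,0,0,0,0,-1.15,-0.3],[0,0,0,0,0,-1.3,-0.2],[0,0,0,0,0,-1.36,-0.2],[0,0,0,0,0,-1.36,-0.2]]'
python3 - <<'E'
from h import *
s=cap("scene"); im=cv2.resize(s["pixels"][200:430,200:500],None,fx=2.6,fy=2.6,interpolation=cv2.INTER_CUBIC); cv2.imwrite('pics/s2.png',im[:,:,::-1])
E
```

```text
t: 4.45
tool_pos: [0.5634, 0.13, 0.261]
orientation: [0.0, 0.75, -0.661, -0.0]
contact_force: [0.8, -0.6, -0.1]
grip_width: 0.599
```

View pics/s2.png

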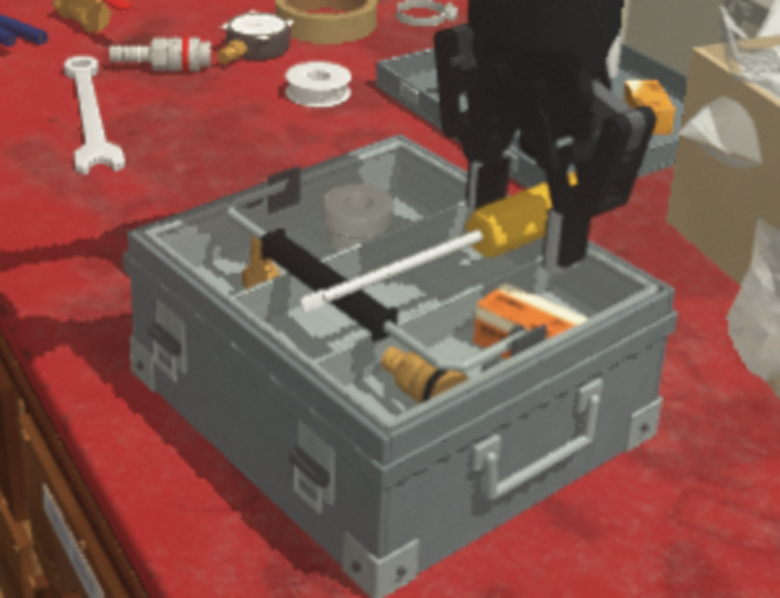

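The fingers straddle the yellow handle at about (520,220) in the zoom and sit clear of the rim and carton. Closing.

```bash
python3 -m pendant '[[0,0,0,0,0,0,0.2],[0,0,0,0,0,0,0.5],[0,0,0,0,0,0,0.7],[0,0,0,0,0,0,0.8],[0,0,0,0,0,0,0.8],[0,0,0,0,0,0,0.8]]' 45
python3 -m pendant '[[0,0,0,0,0,0.1,0.8],[0,0,0,0,0,0.3,0.8],[0,0,0,0,0,0.6,0.8],[0,0,0,0,0,1.0,0.8],[0,0,0,0,0,1.2,0.8],[0,0,0,0,0,1.2,0.8]]'
python3 - <<'E'
from h import *
s=cap("scene"); im=cv2.resize(s["pixels"][150:430,200:500],None,fx=2.1,fy=2.1,interpolation=cv2.INTER_CUBIC); cv2.imwrite('pics/s3.png',im[:,:,::-1])
E
```

```text
t: 5.1
tool_pos: [0.5639, 0.1302, 0.2626]
orientation: [-0.001, 0.75, -0.661, 0.0]
contact_force: [-0.2, 0.8, 6.3]
grip_width: 0.294
t: 5.7
tool_pos: [0.5645, 0.1302, 0.3244]
orientation: [-0.002, 0.75, -0.661, 0.002]
contact_force: [-1.2, 0.1, 0.1]
grip_width: 0.292
```

View pics/s3.png

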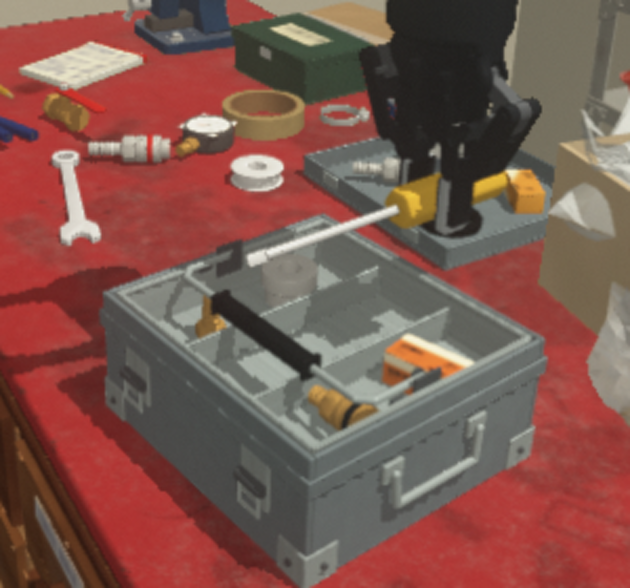

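The screwdriver is held level at a 25 mm opening. Moving to the open worktop at y≈0.36.

```bash
python3 -m pendant '[[0,0,0,-0.1,0.3,0.1,0.8],[0,0,0,-0.3,0.9,0.1,0.8],[0,0,0,-0.5,1.6,0.1,0.8],[0,0,0,-0.7,2.3,0.1,0.8],[0,0,0,-0.9,3.0,0,0.8],[0,0,0,-1.1,3.7,-0.2,0.8],[0,0,0,-1.2,4.3,-0.6,0.8],[0,0,0,-1.28,4.6,-1.0,0.8],[0,0,0,-1.28,4.6,-1.5,0.8],[0,0,0,-1.28,4.6,-1.9,0.8],[0,0,0,-1.28,4.6,-2.0,0.8],[0,0,0,-1.28,4.6,-2.0,0.8]]'
python3 - <<'E'
from h import *
np.set_printoptions(precision=4,suppress=True)
s=cap("scene","s4.png"); 
ws=cloud(s);x,y,z=ws[...,0],ws[...,1],ws[...,2];hsv=cv2.cvtColor(s["pixels"],cv2.COLOR_RGB2HSV)
ym=(hsv[...,0]>20)&(hsv[...,0]<33)&(hsv[...,1]>150)&(x>.38)&(x<.6)&(y>.3)&(y<.42)&(z>.01)
P=ws[ym]; print(len(P),np.percentile(P[:,2],[1,10,50,90,99]),np.percentile(P[:,0],[1,99]),np.percentile(P[:,1],[1,99]))
bm=(s["pixels"].max(2)<70)&(x>.46)&(x<.54)&(y>.29)&(y<.43)&(z>.01); P=ws[bm]; print(len(P),np.percentile(P[:,2],[0,1,5]))
o=telemetry.get_obs();print(o["tool_pos"],o["contact_force"])
E
```

```text
t: 6.95
tool_pos: [0.4982, 0.3601, 0.22]
orientation: [0.002, 0.751, -0.661, -0.001]
contact_force: [0.3, 0.2, -0.3]
grip_width: 0.292
212 [0.0601 0.0625 0.0682 0.0733 0.0745] [0.4661 0.5471] [0.3423 0.3658]
7357 [0.0518 0.0699 0.0975]
[0.499  0.3603 0.2214] [ 0.2829  0.216  -0.6637]
```

View pics/s4.png

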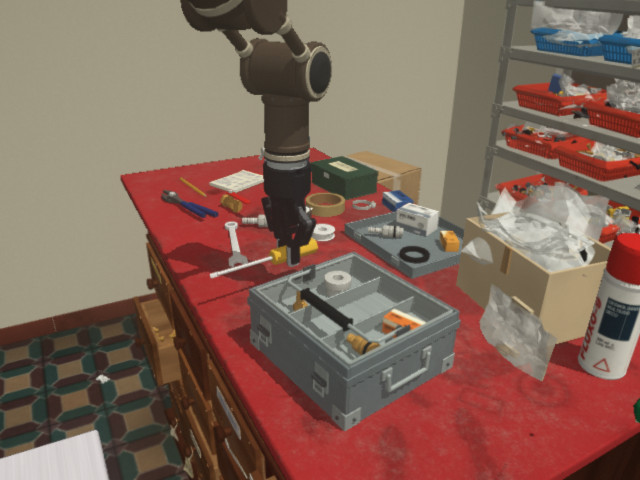

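```bash
python3 -m pendant '[[0,0,0,0,0,-0.2,0.8],[0,0,0,0,0,-0.5,0.8],[0,0,0,0,0,-0.7,0.8],[0,0,0,0,0,-0.8,0.8],[0,0,0,0,0,-0.86,0.8],[0,0,0,0,0,-0.9,0.8],[0,0,0,0,0,-0.9,0.8]]'
python3 -m pendant '[[0,0,0,0,0,-0.02,0.8],[0,0,0,0,0,-0.04,0.8],[0,0,0,0,0,-0.04,0.8]]'
```

```text
t: 7.7
tool_pos: [0.4995, 0.3601, 0.1765]
orientation: [0.0, 0.75, -0.661, -0.0]
contact_force: [-0.1, 0.2, -1.2]
grip_width: 0.293
t: 8.0
tool_pos: [0.4995, 0.3601, 0.1748]
orientation: [-0.0, 0.75, -0.661, 0.0]
contact_force: [-0.7, -0.2, -0.7]
grip_width: 0.291
```

```bash
python3 -m pendant '[[0,0,0,0,0,-0.02,0.8],[0,0,0,0,0,-0.04,0.8],[0,0,0,0,0,-0.04,0.8]]'
python3 -m pendant '[[0,0,0,0,0,-0.02,0.8],[0,0,0,0,0,-0.03,0.8],[0,0,0,0,0,-0.03,0.8]]'
```

```text
t: 8.3
tool_pos: [0.4996, 0.3602, 0.1735]
orientation: [-0.0, 0.75, -0.661, 0.0]
contact_force: [-2.2, -1.0, 4.2]
grip_width: 0.292
t: 8.6
tool_pos: [0.4997, 0.3603, 0.1734]
orientation: [0.0, 0.75, -0.661, -0.0]
contact_force: [-4.6, -2.0, 13.5]
grip_width: 0.293
```

```bash
python3 -m pendant '[[0,0,0,0,0,0.02,0.8],[0,0,0,0,0,0.03,0.4],[0,0,0,0,0,0.03,0.2],[0,0,0,0,0,0.03,-0.1],[0,0,0,0,0,0.03,-0.3],[0,0,0,0,0,0.2,-0.3],[0,0,0,0,0,0.6,-0.3],[0,0,0,0,0,1.2,-0.3],[0,0,0,0,0,2.0,-0.3],[0,0,0,0,0,2.6,-0.2],[0,0,0,0,0,2.8,-0.1],[0,0,0,0,0,2.8,0]]'
python3 - <<'E'
from h import *
np.set_printoptions(precision=4,suppress=True)
s=cap("scene"); im=cv2.resize(s["pixels"][150:430,180:500],None,fx=2.1,fy=2.1,interpolation=cv2.INTER_CUBIC); cv2.imwrite('pics/s5.png',im[:,:,::-1])
p=cap("top","t5.png")
for q in (s,p):
  for f in (spotter.recognise,spotter.spot_point):
    print([(toW(q,r["xyz"]),round(r["confidence"],2)) for r in f("screwdriver",q)[:1]])
  print([(toW(q,r["xyz"]),round(r["confidence"],2)) for r in spotter.spot_point("grip_mid",q)[:1]])
E
```

```text
t: 9.8
tool_pos: [0.5001, 0.3605, 0.3135]
orientation: [-0.002, 0.75, -0.661, 0.001]
contact_force: [-0.5, 0.7, -0.8]
grip_width: 0.5
[(array([0.4647, 0.3491, 0.0112]), 0.79)]
[]
[(array([0.4458, 0.1363, 0.094 ]), 0.67)]
[(array([0.4917, 0.3588, 0.0192]), 0.48)]
[(array([ 0.4539,  0.3566, -0.0028]), 0.74)]
[(array([0.4499, 0.1332, 0.0971]), 0.5)]
```

View pics/s5.png

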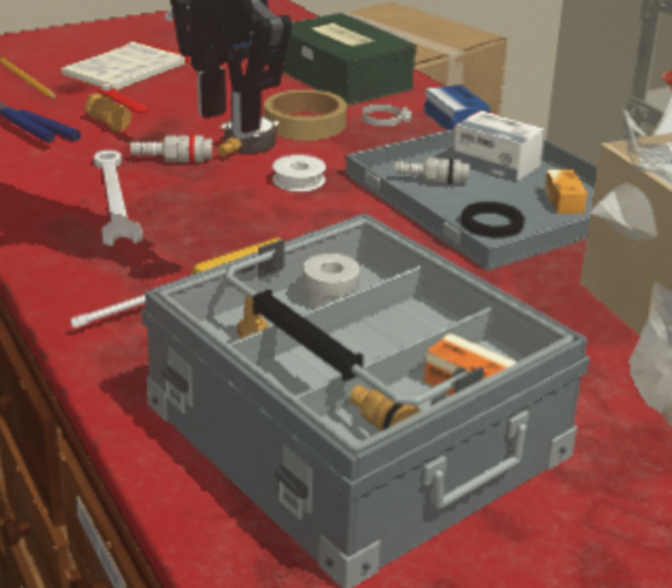

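View pics/t5.png

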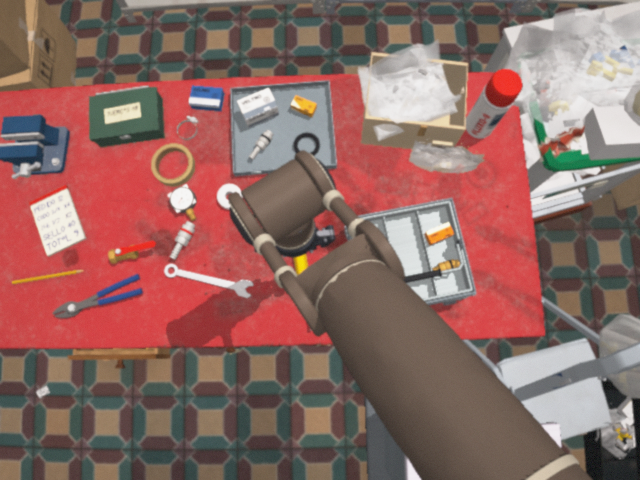

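The screwdriver lies flat at about (180,280) in the zoom, clear of the case, and the wrench and tray contents have not moved. Moving above the grip with the jaws turned to the tray's x.

```bash
python3 -m pendant '[[0,0,1.2,-0.05,-0.2,0,0],[0,0,2.8,-0.1,-0.6,0,0],[0,0,4.4,-0.2,-1.0,0,0],[0,0,6.0,-0.3,-1.5,0,0],[0,0,7.6,-0.4,-2.0,0,0],[0,0,9.2,-0.5,-2.4,0,0],[0,0,10.8,-0.6,-2.8,0,0],[0,0,12.4,-0.7,-3.2,0,0],[0,0,14,-0.8,-3.6,0,0],[0,0,15.6,-0.9,-4.0,0,0],[0,0,17.2,-1.0,-4.3,0,0],[0,0,18.48,-1.01,-4.51,0,0]]'
python3 -m pendant '[[0,0,0,0,0,0,0],[0,0,0,0,0,0,0]]'
python3 - <<'E'
from h import *
o=telemetry.get_obs();print(o["tool_pos"],o["orientation"],o["qpos"]); 
from scipy.spatial.transform import Rotation as R
q=o["orientation"]; m=R.from_quat([*q[1:],q[0]]).as_matrix(); print(np.degrees(np.arctan2(m[1,0],m[0,0])),m[:,2])
s=cap("scene"); im=cv2.resize(s["pixels"][150:430,180:500],None,fx=2.1,fy=2.1,interpolation=cv2.INTER_CUBIC); cv2.imwrite('pics/s6.png',im[:,:,::-1])
E
```

```text
t: 11.4
tool_pos: [0.4482, 0.1336, 0.3106]
orientation: [0.0, 0.996, 0.086, -0.001]
contact_force: [-0.5, 0.5, 0.5]
grip_width: 0.499
t: 11.6
tool_pos: [0.4491, 0.1346, 0.311]
orientation: [-0.0, 0.997, 0.082, -0.0]
contact_force: [0.2, 0.4, 0.1]
grip_width: 0.498
[0.4490564  0.13459399 0.31102223] [-1.49205107e-04  9.96591865e-01  8.24901740e-02 -5.63843911e-05] [1.98185142e-01 1.26996950e-01 2.06821451e+00 3.81371149e-04
 9.46458825e-01 3.27941652e-02]
9.463431823115346 [-1.37000361e-04  2.88090875e-04 -9.99999949e-01]
```

View pics/s6.png

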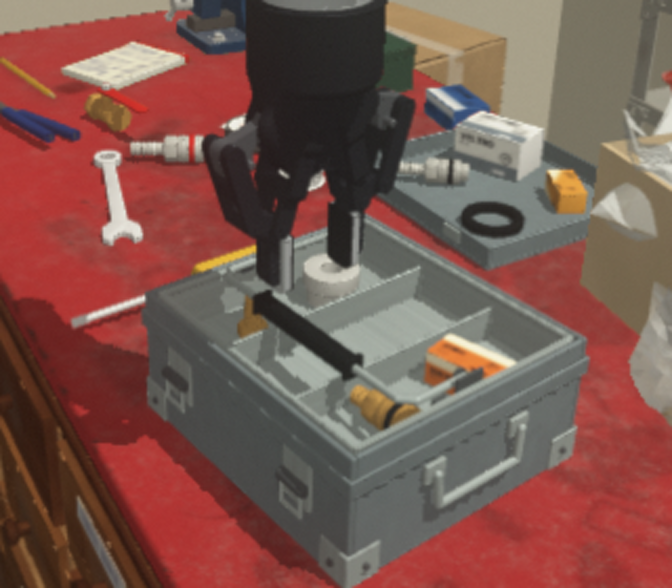

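```bash
python3 -m pendant '[[0,0,0,0,0,-0.2,0],[0,0,0,0,0,-0.45,0],[0,0,0,0,0,-0.7,0],[0,0,0,0,0,-0.9,0],[0,0,0,0,0,-1.05,0],[0,0,0,0,0,-1.15,0],[0,0,0,0,0,-1.18,0],[0,0,0,0,0,-1.18,0]]'
python3 - <<'E'
from h import *
s=cap("scene"); im=cv2.resize(s["pixels"][220:430,220:460],None,fx=2.8,fy=2.8,interpolation=cv2.INTER_CUBIC); cv2.imwrite('pics/s7.png',im[:,:,::-1])
E
```

```text
t: 12.45
tool_pos: [0.449, 0.1346, 0.252]
orientation: [0.0, 0.996, 0.084, -0.0]
contact_force: [-0.0, 0.2, -0.6]
grip_width: 0.499
```

View pics/s7.png

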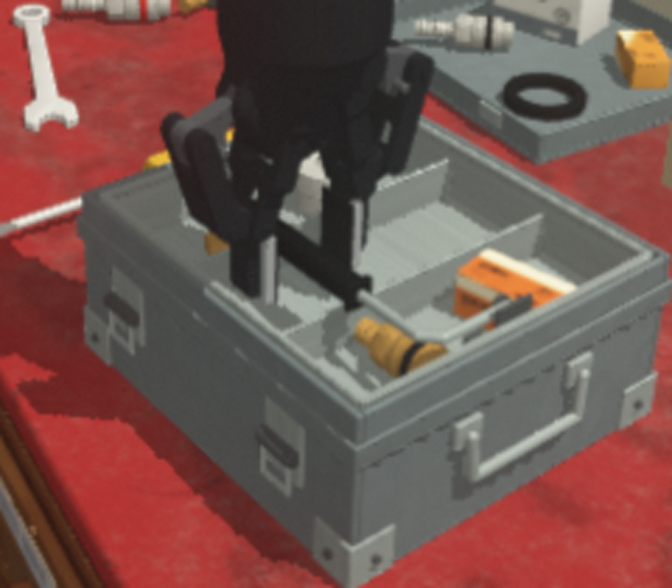

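```bash
python3 -m pendant '[[0,0,0,0,0,0,0.3],[0,0,0,0,0,0,0.5],[0,0,0,0,0,0,0.65],[0,0,0,0,0,0,0.75],[0,0,0,0,0,0,1],[0,0,0,0,0,0,1],[0,0,0,0,0,0,1],[0,0,0,0,0,0,1]]' 40
python3 - <<'E'
from h import *
o=telemetry.get_obs();print(o["tool_pos"],o["contact_force"],o["ft_torque"])
E
```

```text
t: 13.3
tool_pos: [0.4489, 0.1346, 0.2525]
orientation: [0.0, 0.996, 0.084, -0.0]
contact_force: [-3.0, -0.9, 5.3]
grip_width: 0.129
[0.44887463 0.13457156 0.2525074 ] [-3.0209768  -0.89761283  5.28861799] [-0.10041538  0.37301043 -0.01815175]
```

```bash
python3 -m pendant '[[0,0,0,0,0,0,1],[0,0,0,0,0,0,1],[0,0,0,0.004,0.001,0.078,1],[0,0,0,0.014,0.002,0.156,1],[0,0,0,0.031,0.005,0.233,1],[0,0,0,0.054,0.009,0.308,1],[0,0,0,0.083,0.014,0.38,1],[0,0,0,0.119,0.02,0.45,1],[0,0,0,0.161,0.027,0.516,1],[0,0,0,0.208,0.035,0.578,1],[0,0,0,0.26,0.043,0.636,1],[0,0,0,0.26,0.043,0.636,1]]' 60
python3 - <<'E'
from h import *
o=telemetry.get_obs();print(o["tool_pos"],o["contact_force"],o["ft_torque"])
s=cap("scene"); im=cv2.resize(s["pixels"][220:430,220:460],None,fx=2.8,fy=2.8,interpolation=cv2.INTER_CUBIC); cv2.imwrite('pics/s8.png',im[:,:,::-1])
E
```

```text
t: 14.5
tool_pos: [0.4622, 0.1368, 0.2847]
orientation: [-0.0, 0.996, 0.084, -0.0]
contact_force: [-4.4, -0.2, 3.5]
grip_width: 0.123
[0.46222295 0.13678761 0.28468448] [-4.35046829 -0.18227111  3.47890801] [-0.13157044  0.69669396  0.00206392]
```

View pics/s8.png

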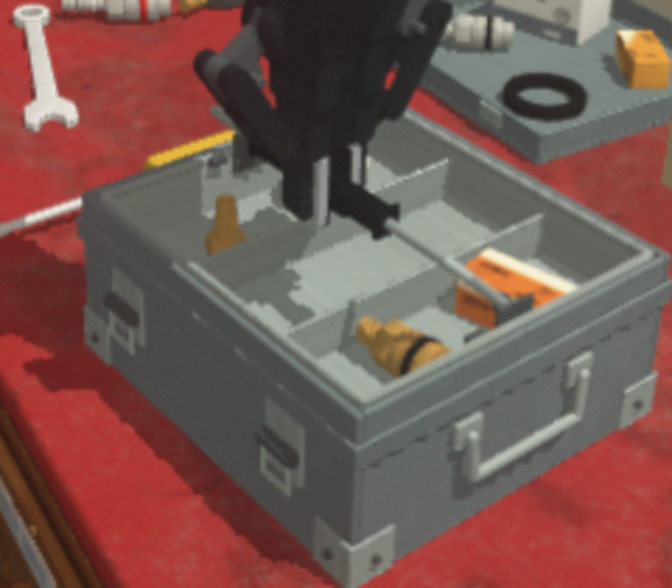

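```bash
python3 -m pendant '[[0,0,0,0.057,0.01,0.053,1],[0,0,0,0.118,0.02,0.101,1],[0,0,0,0.184,0.031,0.143,1],[0,0,0,0.252,0.042,0.18,1],[0,0,0,0.324,0.055,0.21,1],[0,0,0,0.398,0.067,0.233,1],[0,0,0,0.474,0.08,0.25,1],[0,0,0,0.55,0.092,0.261,1],[0,0,0,0.628,0.105,0.264,1],[0,0,0,0.628,0.105,0.264,1],[0,0,0,0.628,0.105,0.264,1]]'
python3 - <<'E'
from h import *
o=telemetry.get_obs();print(o["tool_pos"],o["contact_force"],o["ft_torque"])
s=cap("scene"); im=cv2.resize(s["pixels"][200:430,220:480],None,fx=2.6,fy=2.6,interpolation=cv2.INTER_CUBIC); cv2.imwrite('pics/s9.png',im[:,:,::-1])
E
```

```text
t: 15.65
tool_pos: [0.4945, 0.1422, 0.2976]
orientation: [-0.0, 0.996, 0.084, 0.002]
contact_force: [1.0, 0.6, 2.2]
grip_width: 0.123
[0.49447325 0.14221058 0.29760404] [0.96448136 0.5875535  2.21119244] [ 0.16133025 -0.17734499 -0.03277291]
```

View pics/s9.png

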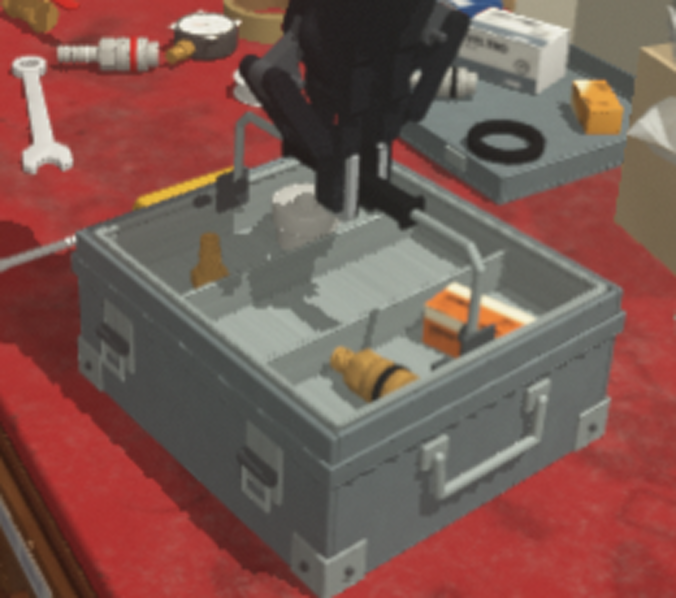

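The handle is upright, with the bar over the pivot lugs at about (232,190) and (475,340). Firming the grip, then a slow first lift.

```bash
python3 -m pendant '[[0,0,0,0,0,0,1],[0,0,0,0,0,0,1],[0,0,0,0,0,0,1],[0,0,0,0,0,0.03,1],[0,0,0,0,0,0.06,1],[0,0,0,0,0,0.1,1],[0,0,0,0,0,0.15,1],[0,0,0,0,0,0.2,1],[0,0,0,0,0,0.25,1],[0,0,0,0,0,0.3,1],[0,0,0,0,0,0.3,1],[0,0,0,0,0,0.3,1]]' 115
python3 - <<'E'
from h import *
np.set_printoptions(precision=4,suppress=True)
o=telemetry.get_obs();print(o["tool_pos"],o["contact_force"],o["ft_torque"])
s=cap("scene"); im=cv2.resize(s["pixels"][200:430,220:480],None,fx=2.6,fy=2.6,interpolation=cv2.INTER_CUBIC); cv2.imwrite('pics/s10.png',im[:,:,::-1])
E
```

```text
t: 16.9
tool_pos: [0.4934, 0.142, 0.3124]
orientation: [-0.0, 0.996, 0.084, 0.0]
contact_force: [-0.5, 0.3, -7.9]
grip_width: 0.11
[0.4934 0.142  0.3124] [-0.4988  0.2511 -7.9219] [-0.0595 -0.02   -0.0294]
```

View pics/s10.png

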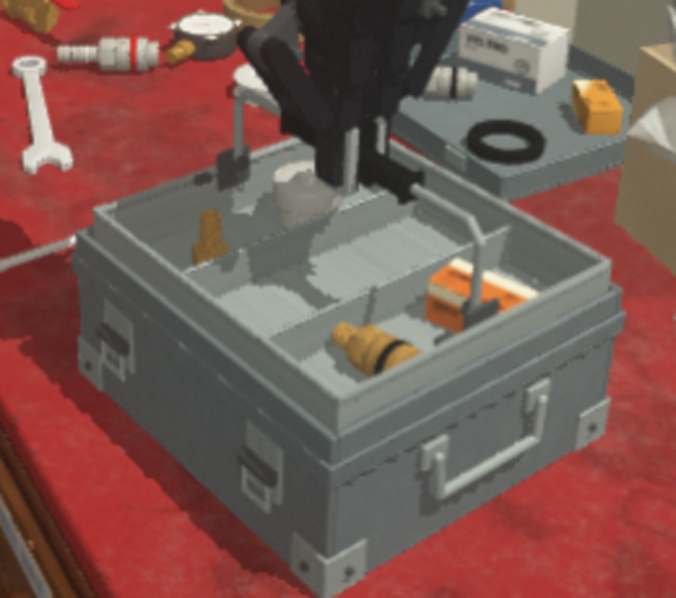

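The tray is off its ledges and level at 7.9 N, with no side force. Continuing straight up.

```bash
python3 -m pendant '[[0,0,0,0,0,0.05,1],[0,0,0,0,0,0.15,1],[0,0,0,0,0,0.28,1],[0,0,0,0,0,0.42,1],[0,0,0,0,0,0.56,1],[0,0,0,0,0,0.7,1],[0,0,0,0,0,0.84,1],[0,0,0,0,0,0.96,1],[0,0,0,0,0,1.05,1],[0,0,0,0,0,1.1,1],[0,0,0,0,0,1.1,1]]'
python3 -m pendant '[[0,0,0,0,0,0.05,1],[0,0,0,0,0,0.15,1],[0,0,0,0,0,0.28,1],[0,0,0,0,0,0.42,1],[0,0,0,0,0,0.56,1],[0,0,0,0,0,0.7,1],[0,0,0,0,0,0.82,1],[0,0,0,0,0,0.88,1],[0,0,0,0,0,0.9,1],[0,0,0,0,0,0.9,1],[0,0,0,0,0,0.9,1]]'
python3 - <<'E'
from h import *
np.set_printoptions(precision=4,suppress=True)
o=telemetry.get_obs();print(o["tool_pos"],o["contact_force"],o["ft_torque"])
s=cap("scene","s11.png"); im=cv2.resize(s["pixels"][170:430,220:480],None,fx=2.3,fy=2.3,interpolation=cv2.INTER_CUBIC); cv2.imwrite('pics/s11z.png',im[:,:,::-1])
p=cap("top","t11.png")
for q in(s,p):
  for l in("tray","grip_mid"): print([(toW(q,r["xyz"]),round(r["confidence"],2)) for r in spotter.spot_point(l,q)[:1]])
w=cloud(s);x,y,z=w[...,0],w[...,1],w[...,2]
# tray floor plane
m=(z>.165)&(z<.187)&(x>.41)&(x<.58)&(y>.06)&(y<.23)
P=w[m]; print(len(P)); 
for _ in range(5):
  A=np.c_[P[:,:2]-[.4937,.1425],np.ones(len(P))]; c,*_r=np.linalg.lstsq(A,P[:,2],rcond=None); r=P[:,2]-A@c; P=P[abs(r)<.003]
print("floor plane slopes,z0",c,len(P))
E
```

```text
t: 18.05
tool_pos: [0.4935, 0.142, 0.3676]
orientation: [-0.0, 0.996, 0.084, 0.0]
contact_force: [0.4, -0.5, -8.2]
grip_width: 0.113
t: 19.15
tool_pos: [0.4932, 0.1419, 0.4117]
orientation: [0.0, 0.996, 0.084, -0.0]
contact_force: [0.2, 0.6, -7.5]
grip_width: 0.108
[0.4932 0.1419 0.4117] [ 0.2125  0.5645 -7.514 ] [ 0.01   -0.0127 -0.0182]
[(array([0.4938, 0.147 , 0.1725]), 0.7)]
[(array([0.4893, 0.139 , 0.2517]), 0.96)]
[(array([0.4936, 0.1436, 0.1718]), 0.82)]
[(array([0.5143, 0.2138, 0.1761]), 0.24)]
3419
floor plane slopes,z0 [ 0.0147 -0.0412  0.1775] 735
```

View pics/s11z.png

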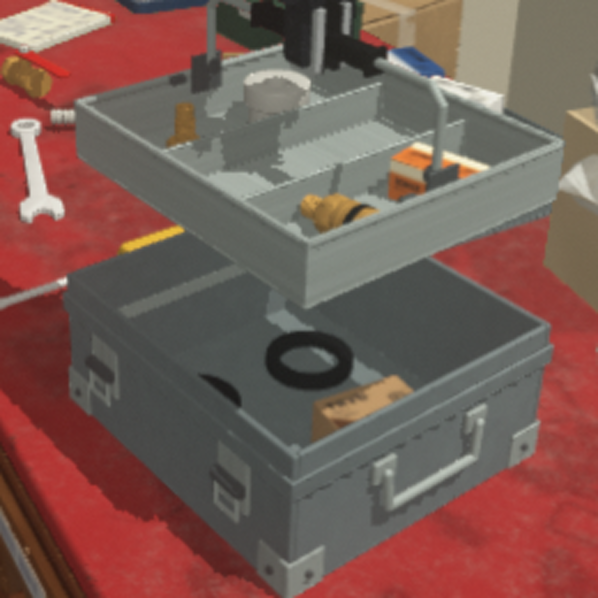

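View pics/t11.png

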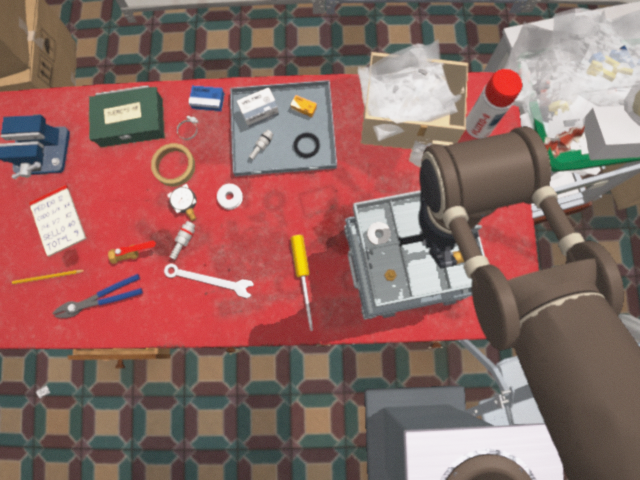

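```bash
python3 - <<'E'
from h import *
np.set_printoptions(precision=4,suppress=True)
s=cap("scene"); w=cloud(s);x,y,z=w[...,0],w[...,1],w[...,2]
c,sn=np.cos(np.radians(9.55)),np.sin(np.radians(9.55))
X=(x-.4937)*c+(y-.1422)*sn; Y=-(x-.4937)*sn+(y-.1422)*c
# floor in free middle compartment & others: robust plane
best=None;rng=np.random.default_rng(0)
m=(abs(X)<.085)&(abs(Y)<.095)&(z>.155)&(z<.2); P=np.c_[X[m],Y[m],z[m]]
for _ in range(3000):
  a=P[rng.choice(len(P),3,False)]
  try: q=np.linalg.solve(np.c_[a[:,:2],np.ones(3)],a[:,2])
  except: continue
  if np.hypot(*q[:2])>.2: continue
  n=(abs(P[:,2]-np.c_[P[:,:2],np.ones(len(P))]@q)<.0012).sum()
  if best is None or n>best[0]: best=(n,q)
n,q=best; I=P[abs(P[:,2]-np.c_[P[:,:2],np.ones(len(P))]@q)<.002]
q=np.linalg.lstsq(np.c_[I[:,:2],np.ones(len(I))],I[:,2],rcond=None)[0]
print("floor z0 slopes(deg)",q[2],np.degrees(q[:2]),len(I),len(P),np.ptp(I,axis=0))
# rim tops along tray: 4 sides max z percentiles
for nme,mm in(("+x",(abs(X-.089)<.004)&(abs(Y)<.09)),("-x",(abs(X+.089)<.004)&(abs(Y)<.09)),("+y",(abs(Y-.099)<.004)&(abs(X)<.08)),("-y",(abs(Y+.099)<.004)&(abs(X)<.08))):
  zz=z[mm&(z>.15)&(z<.215)]; print(nme,len(zz),np.percentile(zz,[50,90,97]) if len(zz) else '')
# PnP from corners
uv=np.array([[78,103],[308,240],[562,143],[80,155],[304,307],[556,205]],float)/2.3+[220,170]
M=np.array([[-.09,.1,.036],[-.09,-.1,.036],[.09,-.1,.036],[-.09,.1,0],[-.09,-.1,0],[.09,-.1,0]])
ok,rv,t=cv2.solvePnP(M,uv,np.array(s["camera_matrix"]),np.array([s["k1"],0,0,0.]))
Rt=np.array(s["R"]).T@cv2.Rodrigues(rv)[0]; print("pnp origin",toW(s,t[:,0]),"z-axis",Rt[:,2])
o=telemetry.get_obs();print(o["tool_pos"],o["joint_velocities"])
E
```

```text
floor z0 slopes(deg) 0.17278930499492828 [ 0.1083 -0.1092] 1622 5624 [0.1361 0.1471 0.0039]
+x 1104 [0.1912 0.2028 0.2064]
-x 2537 [0.1898 0.205  0.2063]
+y 1512 [0.1937 0.2055 0.2076]
-y 2805 [0.1903 0.2056 0.2071]
pnp origin [0.4957 0.1489 0.1656] z-axis [0.0113 0.0103 0.9999]
[0.4933 0.142  0.412 ] [ 0.0005 -0.0017 -0.0008  0.0005  0.0003 -0.0002]
```

The tray is level within about 0.1°, and its underside is roughly 77 mm above the rim. Raising 3 mm more and holding.

```bash
python3 -m pendant '[[0,0,0,0,0,0.02,1],[0,0,0,0,0,0.04,1],[0,0,0,0,0,0.06,1],[0,0,0,0,0,0.06,1],[0,0,0,0,0,0.06,1],[0,0,0,0,0,0.06,1],[0,0,0,0,0,0.06,1],[0,0,0,0,0,0.06,1],[0,0,0,0,0,0.06,1],[0,0,0,0,0,0.06,1]]'
python3 - <<'E'
from h import *
np.set_printoptions(precision=4,suppress=True)
s=cap("scene","s12.png"); w=cloud(s);x,y,z=w[...,0],w[...,1],w[...,2]
m=(x>.4)&(x<.6)&(y>.03)&(y<.26)&(z>.15)&(z<.225)
print("rim",np.percentile(z[m],[90,95,98]))
for l in ("tray","screwdriver","wrench"): print(l,[(toW(s,r["xyz"]),round(r["confidence"],2)) for r in spotter.spot_point(l,s)[:1]])
o=telemetry.get_obs();print(o["t"],o["tool_pos"],o["contact_force"],o["joint_velocities"])
E
```

```text
t: 20.5
tool_pos: [0.4933, 0.142, 0.4151]
orientation: [0.0, 0.996, 0.084, -0.0]
contact_force: [0.2, -0.7, -7.2]
grip_width: 0.113
rim [0.2071 0.2092 0.2105]
tray [(array([0.4896, 0.1459, 0.1742]), 0.87)]
screwdriver []
wrench [(array([ 0.4669,  0.5504, -0.0072]), 0.81)]
20.7 [0.4934 0.142  0.4152] [-0.2106  0.4391 -7.8856] [ 0.0005 -0.0001 -0.0005  0.0009 -0.0001 -0.0013]
```

View pics/s12.png

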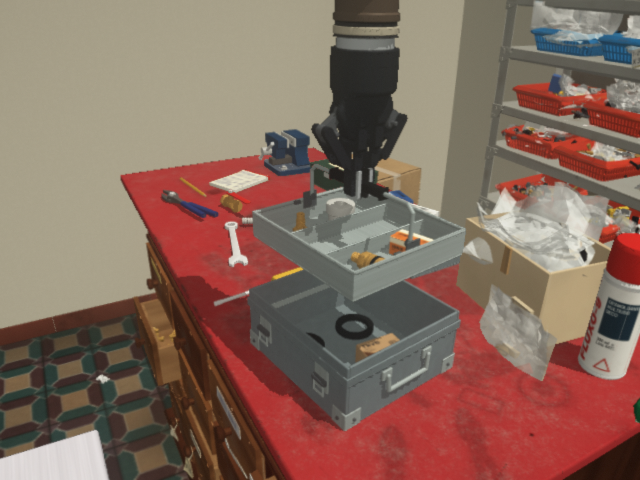

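The tray hangs level above the case at about (358,240) with all four parts in it. The seals are visible at (353,327). Handing in.

```bash
python3 -c "
from workcell import job; print(job.finish_job())"
```

```text
the job is handed in; nothing more can be done
None
```

I moved the screwdriver onto the open worktop, then swung the handle upright and lifted the tray straight up. I handed in at about 20.7 s with the tray still held above the case.

**Last checks**
- **Height:** the underside is about 8 cm above the case rim. The tray detector put it at z = 0.174 m (80 mm above the rim) and arm travel gave at most 81 mm. Depth readings suggested slightly less, about 78–80 mm.
- **Level:** a plane fitted to the tray floor was within about 0.1°, measured 3 mm before the final height. An earlier, looser floor fit gave 1–2°, and a corner fit from hand-read pixels gave about 0.9°. I trusted the tighter one.
- **Steadiness and load:** the arm was still, with a steady load of about 7.5–8 N and no significant side force.
- **Contents and surroundings:** all four parts are still in the tray, the screwdriver is on the worktop at about (0.45, 0.36), clear of the case, and the wrench has not moved. The detector missed the screwdriver in the final picture because the tray half hides it, but it was visible in the views.

**Screwdriver release:** I let go at first contact with the worktop (13.5 N at most), so the handle may have dropped up to a few millimetres. It lay flat afterwards.

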